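# Set and wedge the gate of a citrus sorting deck

### The job

Push the free end of the long wooden gate bar round its pin, towards the robot's side of the deck, until the bar bears firmly on the rubber tip of the stop screw, and press it there for a moment; then push the wedge bolt in behind the bar's end until it is tight and takes the load, so that the bar stays pressed on the stop when you let go. Press both times firmly but without forcing, about as hard as the weight of one kilogram and never half as much again, and leave the other things on the bench where they are.

Things in the scene. Friction and masses are not known exactly. Their poses are not given: they have to be found in the camera images.
- deck: Fixed plywood deck, 12 mm thick, on the bench. Origin: at bench height under the axis of the steel pivot pin. z up, x roughly away from the robot, y roughly to the robot's left; covers x -95 to 217, y -435 to 55 mm. Fences 34 mm high at its far edge (x 204 to 217) and pin end (y 45 to 57).
- gate: Gate bar: wood, on edge, swings about the pin (hinge friction 0.25 N m, stays where left, cannot lift off). Origin on the pin's axis at bench height. In its frame it covers x -10 to 10, y -280 (free end) to 20, z 15 to 57 mm. Starts turned 0.32 to 0.60 rad anticlockwise from above against the deck's frame; on the stop it is within 0.04 rad of it. The stop is on its -x side; push from its +x side.
- gate_end (a point): Middle of the top edge of the gate bar's free end, 280 mm from the pin, 57 mm above the bench.
- stop: Fixed wooden stop block 30 x 44 x 46 mm. Origin: on the deck's top, under the middle of its face towards the bar, at deck x -40, y -215 mm; axes as the deck. A screw with a rubber tip 18 mm across stands out of this face along +x, 26 mm above the deck's top. It is set differently each time, 24 to 36 mm out: not measured, to be felt or seen. Tip and bar give about 1 mm at 10 N.
- wedge: Wooden wedge bolt lying along a guide rail, 26 mm high, slides only along the deck's y (friction 1.2 N, stays where left). Origin: on the deck's top under its nose, at its flat side (deck x 34); axes as the deck. From above: x 0 is the flat side; 12 mm thick at the nose (y 0), growing 0.3 mm per mm to 34 mm at y -72, then even to the tail at y -100. Nose starts at deck y -312 to -292 mm.
- wedge_tail (a point): Top edge, middle, of the upright flat face at the wedge's tail, 86 mm above the bench: the face of a push block 32 mm wide, 14 mm thick. Push it to the deck's +y. With the bar on the stop, the taper meets the back of the bar's free end when the nose is 10 to 70 mm past that end (the screw decides), then wedges tight and holds by itself. Travel ends with the nose at deck y -197 mm.
- rail_end (a point): Top corner, nearest the bar, of the fixed wooden guide rail beside the wedge (deck x 34, y -300 mm). The rail is 26 mm wide (towards the deck's +x), 115 mm long (towards -y), its top 40 mm above the bench.

How it is judged:
By the outcome, as a careful person would: the job done as asked, in the order asked, and still so for the second after the job is handed in, with the robot touching nothing.
It also fails if it takes over 61 s, if anything falls off the work surface, if the arm or the gripper's body presses on something with over 40 N, if the wrist force passes 120 N, or if a joint passes its speed limit or range.

### The arm

A 7-joint arm with a two-finger parallel gripper is mounted at the origin on the work surface. World frame = base frame: x ahead of the robot, y to its left, z up, the work surface at z = 0. Lengths are in mm, angles in rad, forces in N, time in s.
With the tool pointing down it reaches from about 350 to 900 mm from the base axis. Payload 7.2 kg.
Tool frame: the origin (TCP) lies on the centre line of the jaws, within the pads' length; the fingertips stand 19 mm ahead of it and the grasp point (between the pads) is the TCP (r.tip_reach is the distance from the TCP to the fingertips, in mm); z points along the fingers, y is the direction in which the jaws open and shut (so a half turn about z gives the same grasp; the last joint's range is limited). The gripper opens to 88 mm and grips with 3 to 60 N. Pads are 20 mm wide; open, the fingers measure 115 mm over their backs; the gripper's body (75 mm by 178 mm) begins 61 mm behind the grasp point.
Start: joints at [1.109, 0.411, -0.013, 1.596, 0.006, 1.134, -0.082], TCP at [239.801, -577.169, 241.653] pointing down, gripper open.
Joint ranges: [-2.95, 2.95], [-0.29, 1.99], [-1.47, 1.44], [0.14, 2.54], [-1.03, 4.17], [0.13, 1.85], [-2.86, 2.86]. Speed limits (rad/s): [2.39, 2.39, 3.01, 3.01, 3.14, 3.14, 3.14].

### API

Orientations are given as a rotation vector (axis times angle).
In Python, from cell import r gives the robot as it stands. The module is installed in compiled form; this text tells all that it offers.
- The arm moves only by the tool servo_tool, never from a script. Its argument "moves" is a list of rows, each a list of 3 entries, a list of its own where there are three numbers: the gripper's target within -1 to 1 (shut at 1, half-way at 0, fully open at -1), then the shift along the world's x, y, z normalised to -1 to 1, where 1 is 100 mm, then the turn, a rotation vector about the world's x, y, z normalised to -1 to 1, where 1 is pi/2 rad. In form: [[gripper, [dx, dy, dz], [wx, wy, wz]], ...]. A call has 1 to 10 rows; each row is the pose to reach, as a shift and turn from the pose commanded when the call began; what a row does not reach only later rows make up. A row lasts 1/10 s, in which the tool goes at most 50 mm and 8.59 degrees, less where a joint would pass 70% of its speed; a pose out of reach is approached as far as the arm can. A call with a number of a shift or a turn outside -1 to 1 is refused whole. A call with a gripper value outside its range is refused whole. The fingers move at their own pace and stop on an object; the grip force is fixed at half the most. Time passes only in rows, so rows that repeat a pose let the fingers close. It gives the time, the measured TCP pose, the force and the opening at its end, in the units of the state.
- r.state(): the state, without advancing time (a new reading comes with each control period).
- r.snapshot(name): name is "scene" or "top"; returns a dict with "frame" (420x560x3 uint8, red, green, blue), "fov_y" (degrees; the focal length in pixels is half the picture's height over the tangent of half this angle, whatever the lens; pixels are square), "cx", "cy" (the principal point, pixels), "xyz" and "orientation" of the camera in the world. Camera axes: x right, y down, z forward; pixel columns grow to the right and rows downward; lengths in mm; the calibration is good to about 2 mm. A picture is of the moment at which its call begins. There is no depth.
- r.finish_job(): hands the job in, once; it reports no verdict.
The state is a dict: "time_s": time; "q": joint angles; "qd": joint speeds; "tau": joint torques, N m; "position": TCP position; "ee_rot": TCP orientation; "contact_force": force on the tool from outside, world axes, zero at the start; "torque": the same for the moment, N m; "grip_width": finger opening in mm.
Only numpy, scipy, OpenCV 4.12 (cv2) and the standard library are available. Lean on these libraries where they do the work, as an engineer would, in place of code of your own. Each camera call takes 0.05 s, during which the arm holds its last target.

## Working session

There is one attempt and no reset: what is moved stays moved. The work goes in short steps, Python scripts to look and compute and a tool call to move; the robot and the scene stay as the last step left them, time stands still between calls to the robot, and variables do not carry over. Pictures are saved under pics/ and viewed, and the job is handed in when it is done.

Besides the shell and the picture viewer there is one more tool, called after "Call:" by a JSON object that holds its "method" and its "body", one argument or row to a line. servo_tool: Moves the arm, as the interface text tells. Scaled input: -1 to 1 covers 100 mm each way for a shift and pi/2 rad each way for a turn. Its arguments: {"type":"object","properties":{"moves":{"type":"array","items":{"type":"array"}}},"required":["moves"]}

```bash
mkdir -p pics
cat > h.py <<'E'
import numpy as np, cv2
from scipy.spatial.transform import Rotation as R
from cell import r
def snap(n,f):
    s=r.snapshot(n); cv2.imwrite(f,cv2.cvtColor(s['frame'],cv2.COLOR_RGB2BGR)); return s
def rot(o):
    o=np.array(o,float)
    return o if o.shape==(3,3) else (R.from_rotvec(o).as_matrix() if o.size==3 else R.from_quat(o).as_matrix())
def ray(s,u,v):
    f=s['frame'].shape[0]/2/np.tan(np.radians(s['fov_y'])/2)
    d=rot(s['orientation'])@np.array([(u-s['cx'])/f,(v-s['cy'])/f,1.])
    return np.array(s['xyz'],float),d
def onz(s,u,v,z):
    o,d=ray(s,u,v); return o+d*(z-o[2])/d[2]
def proj(s,p):
    f=s['frame'].shape[0]/2/np.tan(np.radians(s['fov_y'])/2)
    c=rot(s['orientation']).T@(np.array(p,float)-np.array(s['xyz'],float))
    return np.array([s['cx']+f*c[0]/c[2],s['cy']+f*c[1]/c[2]])
E
python3 - <<'E'
from h import *
import pickle
S={}
for n in('scene','top'):
    s=snap(n,f'pics/{n}0.png');S[n]=s
    print(n,{k:v for k,v in s.items() if k!='frame'})
pickle.dump(S,open('s0.pkl','wb'))
print(r.state())
E
```

```text
scene {'fov_y': 46.705634527800804, 'cx': 276.38073252969536, 'cy': 209.25355284194134, 'xyz': array([748.04552227, 403.57078575, 677.06813994]), 'orientation': array([-0.65875856, -2.747268  ,  0.9724014 ])}
top {'fov_y': 43.663595421150575, 'cx': 278.5251504565249, 'cy': 211.3668492533497, 'xyz': array([374.69458137,  -4.49465998, 894.13975844]), 'orientation': array([-2.16462388,  2.12724016, -0.17458678])}
{'time_s': 0.1, 'q': array([ 1.10880746,  0.41179532, -0.01271578,  1.59696702,  0.00555475,
        1.1342746 , -0.08218414]), 'qd': array([-0.00023257, -0.00175361,  0.00194586, -0.00282197,  0.00058535,
        0.00136397, -0.00145248]), 'tau': array([ 3.47616711e-03, -5.89095426e+01,  6.44371714e-01, -2.91708899e+01,
       -5.37089235e-02,  1.45057242e-02,  3.88190267e-05]), 'position': array([ 239.62383938, -576.77753508,  240.90570308]), 'ee_rot': array([-3.07954207e+00, -6.14342662e-01,  5.20364593e-04]), 'contact_force': array([-0.8974881 , -0.54205161,  0.84260801]), 'torque': array([-0.01132163,  0.04584291, -0.04905585]), 'grip_width': 87.45650433098396}
```

View pics/scene0.png

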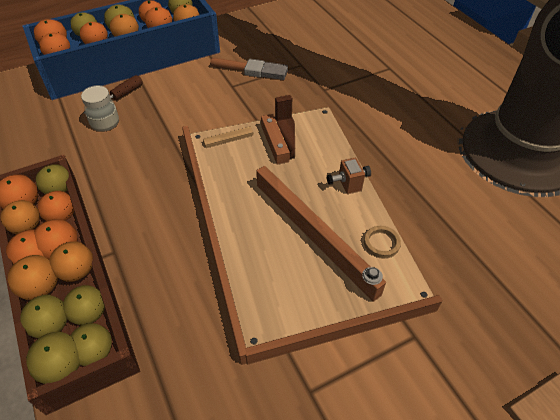

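View pics/top0.png

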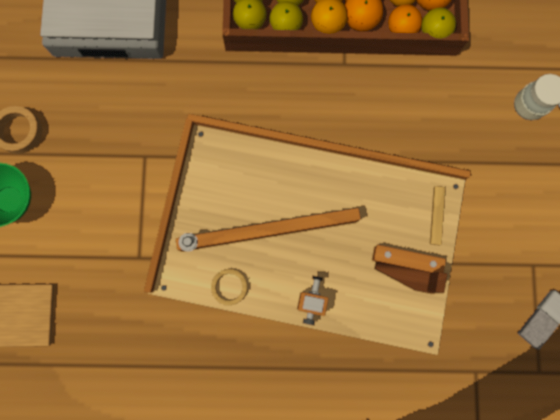

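Run:
```python
import cv2
a=cv2.imread('pics/top0.png')
cv2.imwrite('pics/t1.png',cv2.resize(a[170:360,270:480],None,fx=3.7,fy=3.1,interpolation=cv2.INTER_CUBIC))
cv2.imwrite('pics/t1.png',cv2.resize(a[200:350,280:480],None,fx=4,fy=4,interpolation=cv2.INTER_CUBIC))
cv2.imwrite('pics/t2.png',cv2.resize(a[110:310,140:340],None,fx=3,fy=3,interpolation=cv2.INTER_CUBIC))
b=cv2.imread('pics/scene0.png')
cv2.imwrite('pics/s1.png',cv2.resize(b[80:220,200:400],None,fx=4,fy=4,interpolation=cv2.INTER_CUBIC))
```

```text
(no output)
```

View pics/t1.png

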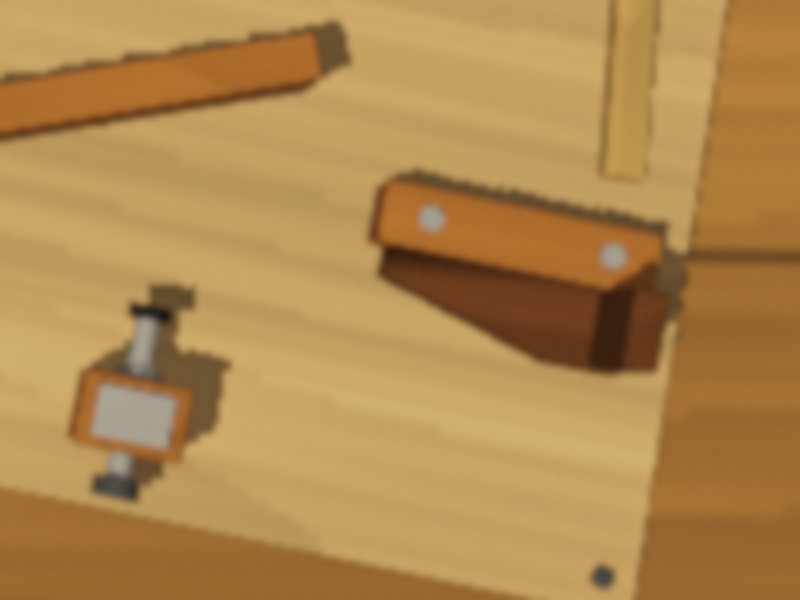

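View pics/t2.png

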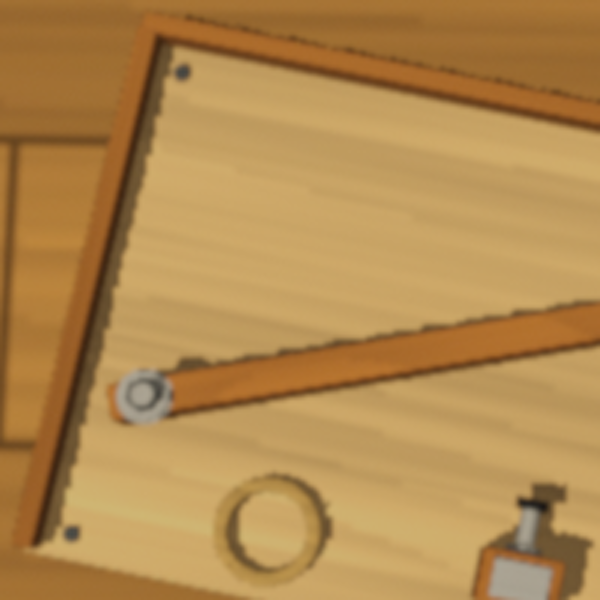

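View pics/s1.png

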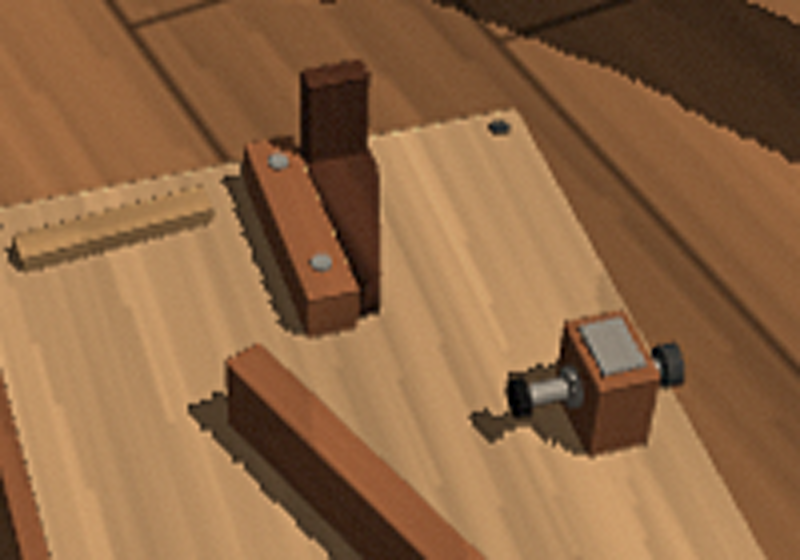

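Run:
```python
from h import *
import pickle
S=pickle.load(open('s0.pkl','rb'));T=S['top'];C=S['scene']
z1=lambda x,y:(280+(x+.5)/4-.5,200+(y+.5)/4-.5)
z2=lambda x,y:(140+(x+.5)/3-.5,110+(y+.5)/3-.5)
zs=lambda x,y:(200+(x+.5)/4-.5,80+(y+.5)/4-.5)
obs=[('top',z1(383,247),(34,-300,40)),('top',(437.5,352),(-95,-435,12)),
('top',z2(152,14),(217,57,46)),('top',z2(143,395),(0,0,64)),
('scene',zs(309,300),(60,-300,40)),('scene',zs(357,292),(34,-300,40)),('scene',(372,273),(0,0,64)),
('scene',(242,361),(217,57,46)),('scene',zs(512,108),(-95,-435,12))]
from scipy.optimize import least_squares
def D(p,q): 
    c,s=np.cos(p[2]),np.sin(p[2]);return np.array([p[0]+c*q[0]-s*q[1],p[1]+s*q[0]+c*q[1],q[2]])
# ray-cast to z of each
A=[onz(S[n],*uv,q[2]) for n,uv,q in obs]
f=lambda p:np.concatenate([(D(p,q)-a)[:2] for a,(n,uv,q) in zip(A,obs)])
o=least_squares(f,[300,150,-.1],loss='soft_l1',f_scale=3);p=o.x;print(p);print(f(p).reshape(-1,2).round(1))
np.save('deck.npy',p)
def inv(w):
    d=np.array(w[:2])-p[:2];c,s=np.cos(p[2]),np.sin(p[2]);return np.array([c*d[0]+s*d[1],-s*d[0]+c*d[1]])
for nm,n,uv,z in [('bar end','top',z1(318,55),57),('bar end s','scene',zs(245,358),57),('tip','top',z1(150,309),46),('tip s','scene',zs(520,378),46),
 ('tip bar edge','top',z1(152,312),38),
 ('wedge nose low','top',z1(380,275),38),('wedge corner','top',z1(542,358),38),('tail top','top',z1(600,330),86),('tail face far','top',z1(657,370),86),('tailtop scene','scene',zs(335,65),86),('tailtop scene front','scene',zs(335,78),86),('stoptop','top',z1(134,415),58)]:
    w=onz(S[n],*uv,z);print(nm,w.round(1),inv(w).round(1))
print('tip ang', )
```

```text
[ 4.52082636e+02  1.33430736e+02 -1.79855651e-01]
[[ 4.8  2.5]
 [-1.5 -1.4]
 [ 7.7 10.9]
 [-0.1  0.8]
 [ 1.4 -0.6]
 [-1.9 -1.4]
 [-2.   1.6]
 [-0.8 -8.5]
 [-1.3 -1.1]]
bar end [ 503.  -141.6   57. ] [  99.3 -261.5]
bar end s [ 505.2 -137.1   57. ] [ 100.6 -256.7]
tip [400.2 -75.1  46. ] [ -13.7 -214.4]
tip s [397.7 -80.4  46. ] [ -15.3 -220.1]
tip bar edge [399.3 -76.6  38. ] [ -14.4 -216.1]
wedge nose low [ 415.8 -169.4   38. ] [  18.5 -304.4]
wedge corner [ 383.5 -234.7   38. ] [  -1.6 -374.5]
tail top [ 394.  -244.4   86. ] [  10.4 -382.1]
tail face far [ 379.2 -265.8   86. ] [-3.000e-01 -4.058e+02]
tailtop scene [ 393.4 -267.2   86. ] [  13.9 -404.7]
tailtop scene front [ 397.9 -258.5   86. ] [  16.8 -395.3]
stoptop [358.4 -68.   58. ] [ -56.1 -215. ]
tip ang
```

```bash
cat >> h.py <<'E'
P=np.load('deck.npy')
def D(x,y):
    c,s=np.cos(P[2]),np.sin(P[2]);return np.array([P[0]+c*x-s*y,P[1]+s*x+c*y])
def inv(w):
    d=np.array(w[:2])-P[:2];c,s=np.cos(P[2]),np.sin(P[2]);return np.array([c*d[0]+s*d[1],-s*d[0]+c*d[1]])
def st():
    s=r.state();F=s['contact_force'];c,sn=np.cos(P[2]),np.sin(P[2])
    print('t',s['time_s'],'pos',s['position'].round(1),'deck',inv(s['position']).round(1),'Fdeck',np.round([c*F[0]+sn*F[1],-sn*F[0]+c*F[1],F[2]],2),'grip',round(s['grip_width'],1))
    m=R.from_rotvec(s['ee_rot']).as_matrix();print('x-axis yaw rel deck',np.degrees(np.arctan2(m[1,0],m[0,0])-P[2]).round(2),'z',m[:,2].round(3))
E
python3 - <<'E'
from h import *
st();print(D(130,-228),D(15,-250),D(17,-430))
E
```

```text
t 0.1 pos [ 239.6 -576.8  240.9] deck [ -82.  -736.8] Fdeck [-0.79 -0.69  0.84] grip 87.5
x-axis yaw rel deck 32.87 z [-0.001  0.001 -1.   ]
[ 539.1993124  -114.14689832] [ 422.11879079 -115.21995912] [ 391.88677006 -292.67424879]
```

Call:
{"method": "servo_tool", "body": {
  "moves": [
    [1, [0.3, 0.46, 0], [0, 0, -0.09]],
    [1, [0.6, 0.93, -0.1], [0, 0, -0.18]],
    [1, [0.6, 0.93, -0.1], [0, 0, -0.18]]
  ]
}}

```text
time_s: 0.4
position: [303.4, -479.0, 230.6]
ee_rot: [-3.133, -0.175, -0.001]
contact_force: [-0.2, 0.4, -1.6]
grip_width: 67.4
```

Call:
{"method": "servo_tool", "body": {
  "moves": [
    [1, [0.3, 0.46, 0], [0, 0, -0.09]],
    [1, [0.6, 0.93, -0.1], [0, 0, -0.185]],
    [1, [0.6, 0.93, -0.1], [0, 0, -0.185]]
  ]
}}

```text
time_s: 0.7
position: [362.2, -387.0, 221.0]
ee_rot: [-3.127, 0.28, 0.0]
contact_force: [0.5, 0.1, 0.4]
grip_width: 43.5
```

Call:
{"method": "servo_tool", "body": {
  "moves": [
    [1, [0.3, 0.46, 0], [0, 0, 0]],
    [1, [0.6, 0.93, -0.1], [0, 0, 0]],
    [1, [0.6, 0.93, -0.1], [0, 0, 0]]
  ]
}}

```text
time_s: 1.0
position: [422.4, -293.0, 210.9]
ee_rot: [-3.128, 0.269, 0.0]
contact_force: [0.4, -0.6, 0.9]
grip_width: 19.3
```

Call:
{"method": "servo_tool", "body": {
  "moves": [
    [1, [0.3, 0.46, 0], [0, 0, 0]],
    [1, [0.6, 0.93, -0.1], [0, 0, 0]],
    [1, [0.6, 0.93, -0.1], [0, 0, 0]]
  ]
}}

```text
time_s: 1.3
position: [482.1, -200.2, 201.0]
ee_rot: [-3.128, 0.27, 0.0]
contact_force: [0.0, -0.2, 0.2]
grip_width: 0.8
```

Call:
{"method": "servo_tool", "body": {
  "moves": [
    [1, [0.3, 0.46, 0], [0, 0, 0]],
    [1, [0.6, 0.91, -0.1], [0, 0, 0]],
    [1, [0.6, 0.91, -0.1], [0, 0, 0]],
    [1, [0.6, 0.91, -0.1], [0, 0, 0]]
  ]
}}

```text
time_s: 1.7
position: [540.1, -112.9, 190.9]
ee_rot: [-3.129, 0.275, 0.002]
contact_force: [0.4, -1.1, 0.2]
grip_width: 0.6
```

```bash
python3 -c "
from h import *
st()"
```

```text
t 1.7 pos [ 540.1 -112.9  190.9] deck [ 130.7 -226.6] Fdeck [ 0.62 -1.04  0.18] grip 0.6
x-axis yaw rel deck 0.25 z [-0.001  0.    -1.   ]
```

Call:
{"method": "servo_tool", "body": {
  "moves": [
    [1, [0, 0, -0.5], [0, 0, 0]],
    [1, [0, 0, -1], [0, 0, 0]],
    [1, [0, 0, -1], [0, 0, 0]]
  ]
}}

```text
time_s: 2.0
position: [534.4, -116.3, 86.2]
ee_rot: [3.128, -0.285, -0.018]
contact_force: [-0.3, -0.2, -0.4]
grip_width: 0.7
```

```bash
python3 -c "
from h import *
st()
a=snap('scene','pics/s2.png');b=snap('top','pics/t3.png')
v=np.hstack([cv2.resize(x['frame'][50:380,y:y+300],None,fx=1.3,fy=1.3)[...,::-1] for x,y in((a,150),(b,180))]);cv2.imwrite('pics/c2.png',v)"
```

```text
t 2.0 pos [ 534.4 -116.3   86.2] deck [ 125.6 -231. ] Fdeck [-0.31 -0.22 -0.37] grip 0.7
x-axis yaw rel deck -0.11 z [-0.012  0.    -1.   ]
```

View pics/c2.png

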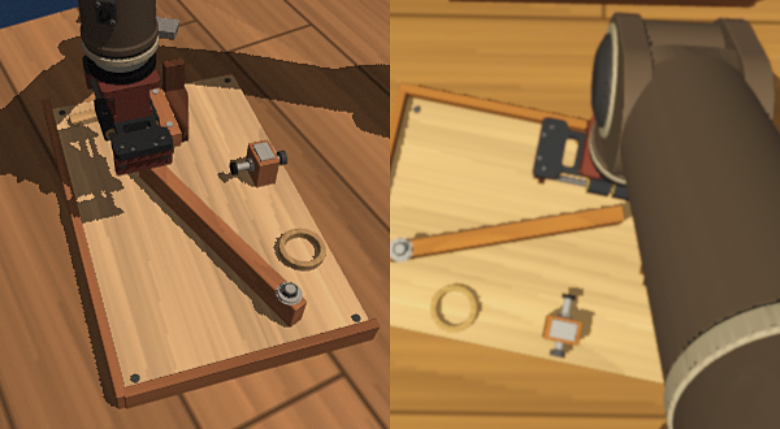

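The picture shows the gripper over the far (+x) side of the bar (combined picture around 145,150), clear of the rail and wedge. Going down.

Call:
{"method": "servo_tool", "body": {
  "moves": [
    [1, [0.05, 0, -0.2], [0, 0, 0]],
    [1, [0.05, 0, -0.4], [0, 0, 0]],
    [1, [0.05, 0, -0.4], [0, 0, 0]],
    [1, [0.05, 0, -0.4], [0, 0, 0]],
    [1, [0.05, 0, -0.4], [0, 0, 0]]
  ]
}}

```text
time_s: 2.6
position: [546.1, -114.8, 54.0]
ee_rot: [3.128, -0.282, 0.005]
contact_force: [0.0, -0.8, -0.1]
grip_width: 0.2
```

```bash
python3 -c "
from h import *
st();print(D(110,-232)-r.state()['position'][:2],D(30,-249)-D(110,-232))"
```

```text
t 2.6 pos [ 546.1 -114.8   54. ] deck [ 136.9 -227.4] Fdeck [ 0.18 -0.81 -0.14] grip 0.2
x-axis yaw rel deck -0.01 z [ 0.003 -0.001 -1.   ]
[-27.26892734   0.266636  ] [-81.75065045  -2.41477758]
```

Call:
{"method": "servo_tool", "body": {
  "moves": [
    [1, [-0.04, 0, 0], [0, 0, 0]],
    [1, [-0.08, 0, 0], [0, 0, 0]],
    [1, [-0.12, 0, 0], [0, 0, 0]],
    [1, [-0.16, 0, 0], [0, 0, 0]],
    [1, [-0.2, 0, 0], [0, 0, 0]],
    [1, [-0.24, 0, 0], [0, 0, 0]],
    [1, [-0.28, 0, 0], [0, 0, 0]],
    [1, [-0.32, 0, 0], [0, 0, 0]],
    [1, [-0.36, 0, 0], [0, 0, 0]],
    [1, [-0.4, 0, 0], [0, 0, 0]]
  ]
}}

```text
time_s: 3.6
position: [504.6, -114.2, 51.7]
ee_rot: [3.129, -0.282, 0.0]
contact_force: [0.9, -1.0, -0.0]
grip_width: 0.2
```

Call:
{"method": "servo_tool", "body": {
  "moves": [
    [1, [-0.04, 0, 0], [0, 0, 0]],
    [1, [-0.08, 0, 0], [0, 0, 0]],
    [1, [-0.12, 0, 0], [0, 0, 0]],
    [1, [-0.16, 0, 0], [0, 0, 0]],
    [1, [-0.2, 0, 0], [0, 0, 0]],
    [1, [-0.24, 0, 0], [0, 0, 0]],
    [1, [-0.28, 0, 0], [0, 0, 0]],
    [1, [-0.32, 0, 0], [0, 0, 0]],
    [1, [-0.36, 0, 0], [0, 0, 0]],
    [1, [-0.4, 0, 0], [0, 0, 0]]
  ]
}}

```text
time_s: 4.6
position: [464.4, -114.2, 51.6]
ee_rot: [3.129, -0.282, -0.0]
contact_force: [0.8, -1.2, -0.3]
grip_width: 0.4
```

```bash
python3 -c "
from h import *
st()
b=snap('top','pics/t4.png');a=snap('scene','pics/s4.png')
v=np.hstack([cv2.resize(x['frame'][50:380,y:y+300],None,fx=1.3,fy=1.3)[...,::-1] for x,y in((a,150),(b,180))]);cv2.imwrite('pics/c4.png',v)"
```

```text
t 4.6 pos [ 464.4 -114.2   51.6] deck [  56.5 -241.4] Fdeck [ 1.03 -1.03 -0.32] grip 0.4
x-axis yaw rel deck 0.02 z [-0. -0. -1.]
```

View pics/c4.png

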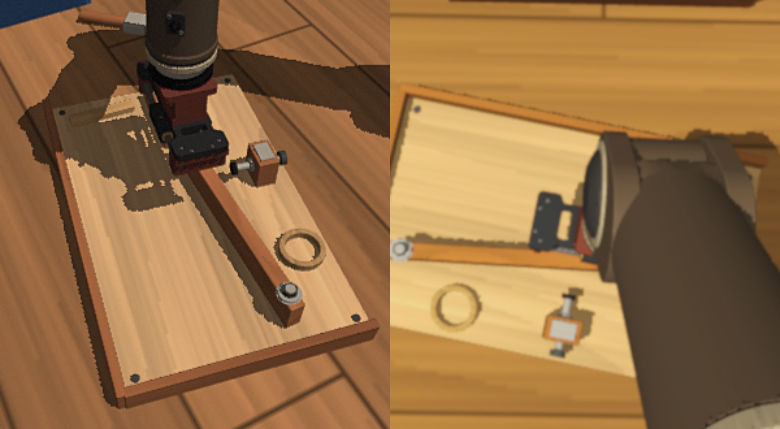

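The bar is following the finger, and the force is small. I'll move nearer, then slow down.

Call:
{"method": "servo_tool", "body": {
  "moves": [
    [1, [-0.03, 0, 0], [0, 0, 0]],
    [1, [-0.06, 0, 0], [0, 0, 0]],
    [1, [-0.09, 0, 0], [0, 0, 0]],
    [1, [-0.12, 0, 0], [0, 0, 0]],
    [1, [-0.15, 0, 0], [0, 0, 0]],
    [1, [-0.18, 0, 0], [0, 0, 0]],
    [1, [-0.21, 0, 0], [0, 0, 0]],
    [1, [-0.24, 0, 0], [0, 0, 0]],
    [1, [-0.26, 0, 0], [0, 0, 0]],
    [1, [-0.28, 0, 0], [0, 0, 0]]
  ]
}}

```text
time_s: 5.7
position: [436.6, -114.2, 51.7]
ee_rot: [3.129, -0.282, 0.0]
contact_force: [0.8, 0.6, 0.7]
grip_width: 0.4
```

Call:
{"method": "servo_tool", "body": {
  "moves": [
    [1, [-0.01, 0, 0], [0, 0, 0]],
    [1, [-0.02, 0, 0], [0, 0, 0]],
    [1, [-0.03, 0, 0], [0, 0, 0]],
    [1, [-0.04, 0, 0], [0, 0, 0]],
    [1, [-0.04, 0, 0], [0, 0, 0]]
  ]
}}

```text
time_s: 6.2
position: [432.6, -114.2, 51.7]
ee_rot: [3.129, -0.282, -0.0]
contact_force: [0.1, 0.9, 0.2]
grip_width: 0.4
```

```bash
python3 -c "
from h import *
st()"
```

```text
t 6.2 pos [ 432.6 -114.2   51.7] deck [  25.2 -247.1] Fdeck [-0.05  0.92  0.2 ] grip 0.4
x-axis yaw rel deck 0.01 z [-0. -0. -1.]
```

Call:
{"method": "servo_tool", "body": {
  "moves": [
    [1, [-0.01, 0, 0], [0, 0, 0]],
    [1, [-0.02, 0, 0], [0, 0, 0]],
    [1, [-0.03, 0, 0], [0, 0, 0]],
    [1, [-0.03, 0, 0], [0, 0, 0]]
  ]
}}

```text
time_s: 6.6
position: [429.6, -114.2, 51.6]
ee_rot: [3.129, -0.282, -0.0]
contact_force: [0.2, 0.4, -0.7]
grip_width: 0.1
```

Call:
{"method": "servo_tool", "body": {
  "moves": [
    [1, [-0.01, 0, 0], [0, 0, 0]],
    [1, [-0.02, 0, 0], [0, 0, 0]],
    [1, [-0.02, 0, 0], [0, 0, 0]]
  ]
}}

```text
time_s: 6.9
position: [427.6, -114.2, 51.7]
ee_rot: [3.129, -0.282, -0.0]
contact_force: [0.6, 0.4, 0.3]
grip_width: 0.1
```

Call:
{"method": "servo_tool", "body": {
  "moves": [
    [1, [-0.01, 0, 0], [0, 0, 0]],
    [1, [-0.01, 0, 0], [0, 0, 0]],
    [1, [-0.01, 0, 0], [0, 0, 0]]
  ]
}}

```text
time_s: 7.2
position: [426.8, -114.2, 51.7]
ee_rot: [3.129, -0.282, 0.0]
contact_force: [1.3, -0.3, -0.6]
grip_width: 0.8
```

Call:
{"method": "servo_tool", "body": {
  "moves": [
    [1, [-0.005, 0, 0], [0, 0, 0]],
    [1, [-0.01, 0, 0], [0, 0, 0]],
    [1, [-0.01, 0, 0], [0, 0, 0]]
  ]
}}

```text
time_s: 7.5
position: [426.7, -114.2, 51.8]
ee_rot: [-3.129, 0.282, -0.003]
contact_force: [4.8, 0.3, -3.2]
grip_width: 0.5
```

Call:
{"method": "servo_tool", "body": {
  "moves": [
    [1, [-0.005, 0, 0], [0, 0, 0]],
    [1, [-0.01, 0, 0], [0, 0, 0]],
    [1, [-0.01, 0, 0], [0, 0, 0]]
  ]
}}

```text
time_s: 7.8
position: [426.6, -114.3, 52.0]
ee_rot: [-3.129, 0.281, -0.006]
contact_force: [7.4, -0.7, -6.9]
grip_width: 0.9
```

Call:
{"method": "servo_tool", "body": {
  "moves": [
    [1, [-0.005, 0, 0], [0, 0, 0]],
    [1, [-0.01, 0, 0], [0, 0, 0]],
    [1, [-0.01, 0, 0], [0, 0, 0]]
  ]
}}

```text
time_s: 8.1
position: [426.6, -114.3, 52.1]
ee_rot: [-3.129, 0.281, -0.008]
contact_force: [10.3, -0.6, -7.9]
grip_width: 0.4
```

Call:
{"method": "servo_tool", "body": {
  "moves": [
    [1, [0, 0, -0.003], [0, 0, 0]],
    [1, [0, 0, -0.004], [0, 0, 0]],
    [1, [0, 0, -0.004], [0, 0, 0]]
  ]
}}

```text
time_s: 8.4
position: [426.6, -114.4, 52.1]
ee_rot: [3.129, -0.281, 0.008]
contact_force: [8.1, 0.6, -2.3]
grip_width: 0.8
```

Call:
{"method": "servo_tool", "body": {
  "moves": [
    [1, [0, 0, 0], [0, 0, 0]],
    [1, [0, 0, 0], [0, 0, 0]],
    [1, [0, 0, 0], [0, 0, 0]],
    [1, [0, 0, 0], [0, 0, 0]],
    [1, [0, 0, 0], [0, 0, 0]]
  ]
}}

```text
time_s: 8.9
position: [426.6, -114.3, 52.0]
ee_rot: [3.129, -0.281, 0.008]
contact_force: [8.6, -0.1, -1.9]
grip_width: 0.5
```

Call:
{"method": "servo_tool", "body": {
  "moves": [
    [1, [-0.004, 0, 0], [0, 0, 0]],
    [1, [-0.004, 0, 0], [0, 0, 0]],
    [1, [-0.004, 0, 0], [0, 0, 0]],
    [1, [-0.004, 0, 0], [0, 0, 0]],
    [1, [-0.004, 0, 0], [0, 0, 0]],
    [1, [-0.004, 0, 0], [0, 0, 0]],
    [1, [-0.004, 0, 0], [0, 0, 0]]
  ]
}}

```text
time_s: 9.6
position: [426.6, -114.3, 52.1]
ee_rot: [-3.129, 0.281, -0.01]
contact_force: [8.3, 0.0, -4.6]
grip_width: 0.4
```

```bash
python3 -c "
from h import *
st()
b=snap('top','pics/t5.png');a=snap('scene','pics/s5.png')
v=np.hstack([cv2.resize(x['frame'][50:380,y:y+300],None,fx=1.3,fy=1.3)[...,::-1] for x,y in((a,150),(b,180))]);cv2.imwrite('pics/c5.png',v)
st()"
```

```text
t 9.6 pos [ 426.6 -114.3   52.1] deck [  19.2 -248.3] Fdeck [ 8.21  1.5  -4.62] grip 0.4
x-axis yaw rel deck 0.03 z [ 0.006 -0.001 -1.   ]
t 9.7 pos [ 426.6 -114.3   52.1] deck [  19.2 -248.3] Fdeck [ 8.75  1.87 -3.09] grip 0.6
x-axis yaw rel deck 0.03 z [ 0.006 -0.001 -1.   ]
```

View pics/c5.png

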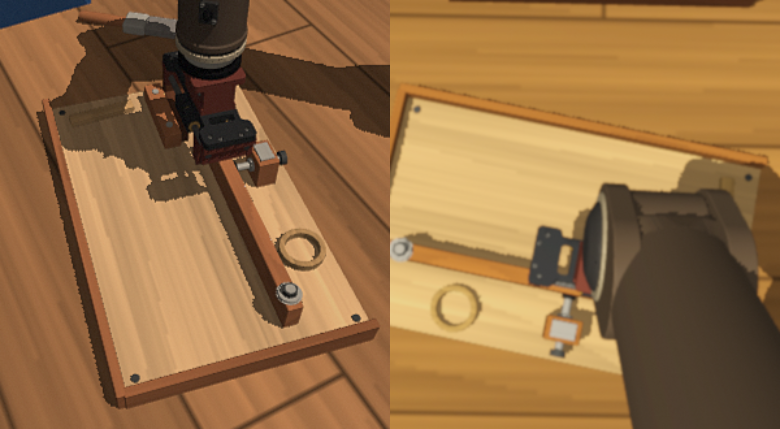

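The bar's now on the screw tip (right half, about 570,295). The push is about 8.5 N, so I'll add a little and hold it.

Call:
{"method": "servo_tool", "body": {
  "moves": [
    [1, [-0.005, 0, -0.003], [0, 0, 0]],
    [1, [-0.005, 0, -0.003], [0, 0, 0]],
    [1, [-0.005, 0, -0.003], [0, 0, 0]]
  ]
}}

```text
time_s: 10.0
position: [426.6, -114.3, 52.1]
ee_rot: [-3.129, 0.281, -0.011]
contact_force: [8.7, 0.5, -0.2]
grip_width: 0.5
```

Call:
{"method": "servo_tool", "body": {
  "moves": [
    [1, [0, 0, 0], [0, 0, 0]],
    [1, [0, 0, 0], [0, 0, 0]]
  ]
}}

```text
time_s: 10.2
position: [426.6, -114.4, 52.1]
ee_rot: [3.129, -0.281, 0.011]
contact_force: [9.3, 0.2, -0.4]
grip_width: 0.6
```

Call:
{"method": "servo_tool", "body": {
  "moves": [
    [1, [0, 0, 0], [0, 0, 0]],
    [1, [0, 0, 0], [0, 0, 0]]
  ]
}}

```text
time_s: 10.4
position: [426.6, -114.3, 52.1]
ee_rot: [-3.129, 0.281, -0.011]
contact_force: [11.0, -0.1, -0.2]
grip_width: 0.1
```

Call:
{"method": "servo_tool", "body": {
  "moves": [
    [1, [0, 0, 0], [0, 0, 0]],
    [1, [0, 0, 0], [0, 0, 0]],
    [1, [0, 0, 0], [0, 0, 0]],
    [1, [0, 0, 0], [0, 0, 0]],
    [1, [0, 0, 0], [0, 0, 0]]
  ]
}}

```text
time_s: 10.9
position: [426.6, -114.3, 52.1]
ee_rot: [-3.129, 0.281, -0.011]
contact_force: [9.3, -0.4, -1.2]
grip_width: 0.4
```

Call:
{"method": "servo_tool", "body": {
  "moves": [
    [1, [0.02, 0, 0], [0, 0, 0]],
    [1, [0.05, 0, 0], [0, 0, 0]],
    [1, [0.1, 0, 0], [0, 0, 0]],
    [1, [0.2, 0, 0], [0, 0, 0]],
    [1, [0.2, 0, 0.4], [0, 0, 0]],
    [1, [0.2, 0, 0.8], [0, 0, 0]],
    [1, [0.2, 0, 1], [0, 0, 0]],
    [1, [0.2, 0, 1], [0, 0, 0]],
    [1, [0.2, 0, 1], [0, 0, 0]]
  ]
}}

```text
time_s: 11.8
position: [443.0, -114.2, 150.7]
ee_rot: [3.129, -0.282, -0.0]
contact_force: [-0.5, 0.7, -0.7]
grip_width: 0.5
```

```bash
python3 -c "
from h import *
st();p=r.state()['position']
print(D(17,-445)-p[:2])"
```

```text
t 11.8 pos [ 443.  -114.2  150.7] deck [  35.3 -245.3] Fdeck [-0.64  0.63 -0.66] grip 0.5
x-axis yaw rel deck 0.01 z [-0. -0. -1.]
[ -53.74677687 -193.2346639 ]
```

```bash
python3 -c "
from h import *
print(r.state()['q'].round(2))"
```

```text
[ 0.3   0.25 -0.18  2.08  0.06  0.82 -1.67]
```

Call:
{"method": "servo_tool", "body": {
  "moves": [
    [1, [-0.1, -0.3, 0.1], [0, 0, 0]],
    [1, [-0.2, -0.6, 0.1], [0, 0, 0]],
    [1, [-0.27, -0.97, 0.1], [0, 0, 0]],
    [1, [-0.27, -0.97, 0.1], [0, 0, 0]]
  ]
}}

```text
time_s: 12.2
position: [413.7, -215.4, 159.4]
ee_rot: [3.127, -0.291, -0.005]
contact_force: [-0.0, 0.4, 0.6]
grip_width: 0.7
```

Call:
{"method": "servo_tool", "body": {
  "moves": [
    [1, [-0.1, -0.3, 0], [0, 0, 0]],
    [1, [-0.2, -0.6, 0], [0, 0, 0]],
    [1, [-0.27, -0.96, 0], [0, 0, 0]],
    [1, [-0.27, -0.96, 0], [0, 0, 0]]
  ]
}}

```text
time_s: 12.6
position: [386.9, -310.8, 159.4]
ee_rot: [3.127, -0.29, -0.004]
contact_force: [-0.3, -0.2, -0.6]
grip_width: 0.4
```

Run:
```python
from h import *
st();print(r.state()['q'].round(2))
b=snap('top','pics/t6.png');a=snap('scene','pics/s6.png')
v=np.hstack([cv2.resize(x['frame'][50:380,y:y+300],None,fx=1.3,fy=1.3)[...,::-1] for x,y in((a,150),(b,200))]);cv2.imwrite('pics/c6.png',v)
```

```text
t 12.6 pos [ 386.9 -310.8  159.4] deck [  15.4 -448.7] Fdeck [-0.27 -0.29 -0.57] grip 0.4
x-axis yaw rel deck -0.3 z [-0.003 -0.    -1.   ]
[ 0.63  0.29 -0.06  1.99  0.02  0.86 -1.2 ]
```

View pics/c6.png

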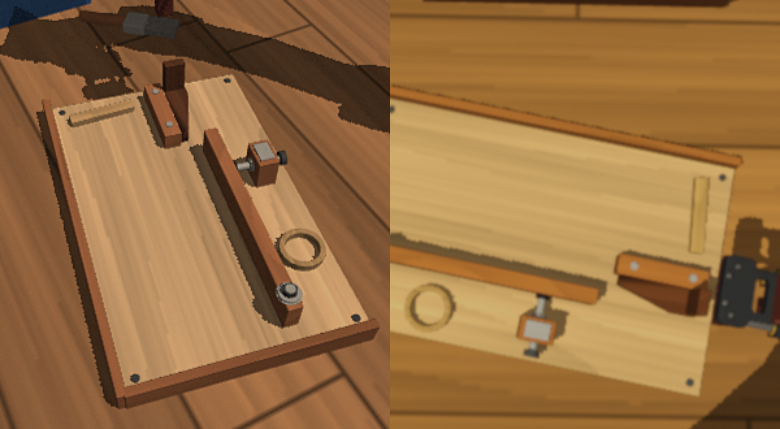

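Call:
{"method": "servo_tool", "body": {
  "moves": [
    [1, [0, 0, 0], [0, 0, 0.09]],
    [1, [0, 0, 0], [0, 0, 0.18]],
    [1, [0, 0, 0], [0, 0, 0.27]],
    [1, [0, 0, 0], [0, 0, 0.36]],
    [1, [0, 0, 0], [0, 0, 0.45]],
    [1, [0, 0, 0], [0, 0, 0.5]]
  ]
}}

```text
time_s: 13.3
position: [389.4, -305.0, 160.2]
ee_rot: [-2.993, -0.949, 0.001]
contact_force: [-0.4, 0.8, 0.2]
grip_width: 0.6
```

Call:
{"method": "servo_tool", "body": {
  "moves": [
    [1, [0, 0, 0], [0, 0, 0.09]],
    [1, [0, 0, 0], [0, 0, 0.18]],
    [1, [0, 0, 0], [0, 0, 0.27]],
    [1, [0, 0, 0], [0, 0, 0.36]],
    [1, [0, 0, 0], [0, 0, 0.45]],
    [1, [0, 0, 0], [0, 0, 0.5]],
    [1, [0, 0, 0], [0, 0, 0.5]]
  ]
}}

```text
time_s: 14.0
position: [389.3, -305.3, 160.3]
ee_rot: [-2.407, -2.016, -0.001]
contact_force: [0.4, -0.1, 0.5]
grip_width: 0.3
```

Run:
```python
from h import *
st();print(r.state()['q'].round(2), D(17,-436)-r.state()['position'][:2])
b=cv2.imread('pics/t6.png')
cv2.imwrite('pics/t6z.png',cv2.resize(b[220:320,300:480],None,fx=4.4,fy=4.4,interpolation=cv2.INTER_CUBIC))
```

```text
t 14.0 pos [ 389.3 -305.3  160.3] deck [  16.7 -442.9] Fdeck [ 0.37 -0.07  0.51] grip 0.3
x-axis yaw rel deck 90.21 z [-0.001  0.001 -1.   ]
[ 0.87  0.31 -0.36  1.98  0.14  0.88  0.26] [1.54153514 6.69482913]
```

View pics/t6z.png

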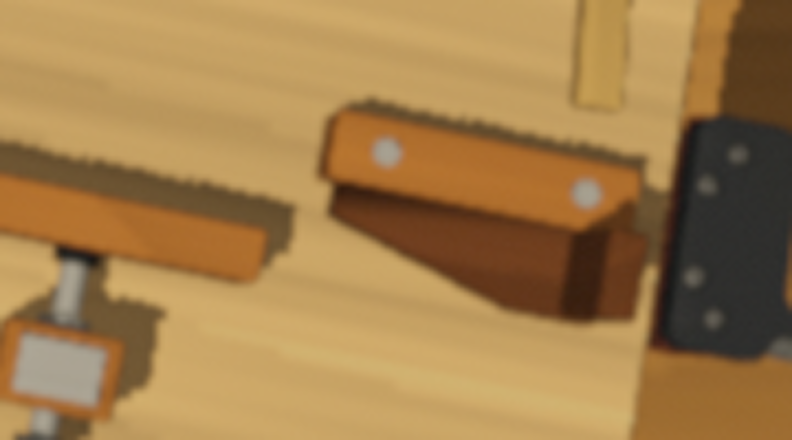

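Call:
{"method": "servo_tool", "body": {
  "moves": [
    [1, [0, 0, -0.3], [0, 0, 0]],
    [1, [0, 0, -0.6], [0, 0, 0]],
    [1, [0, 0, -0.85], [0, 0, 0]],
    [1, [0, 0, -0.97], [0, 0, 0]],
    [1, [0, 0, -0.97], [0, 0, 0]],
    [1, [0, 0, -0.97], [0, 0, 0]]
  ]
}}

```text
time_s: 14.6
position: [389.5, -306.8, 64.4]
ee_rot: [2.412, 2.013, 0.0]
contact_force: [-0.0, -0.0, 0.8]
grip_width: 0.5
```

Run:
```python
from h import *
st()
b=snap('top','pics/t7.png');a=snap('scene','pics/s7.png')
v=np.hstack([cv2.resize(x['frame'][c:c+165,y:y+150],None,fx=2.6,fy=2.6)[...,::-1] for x,y,c in((a,200,50),(b,350,200))]);cv2.imwrite('pics/c7.png',v)
print(D(17,-340)-D(17,-440))
```

```text
t 14.6 pos [ 389.5 -306.8   64.4] deck [  17.1 -444.4] Fdeck [-0.05 -0.02  0.81] grip 0.5
x-axis yaw rel deck 90.02 z [ 0.  0. -1.]
[17.88875543 98.38695253]
```

View pics/c7.png

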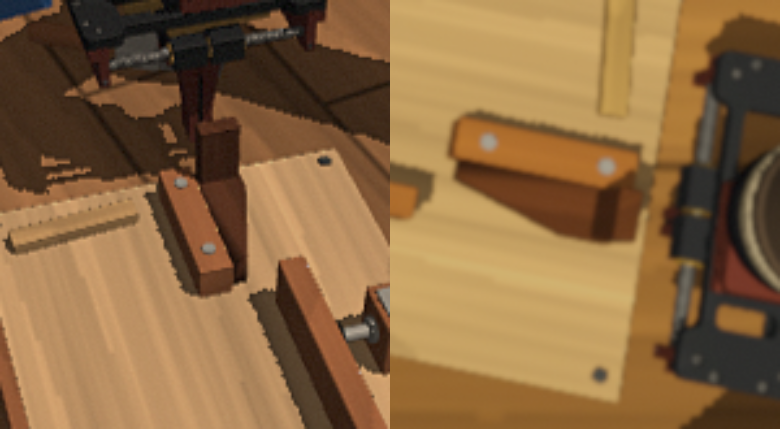

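Call:
{"method": "servo_tool", "body": {
  "moves": [
    [1, [0.018, 0.1, 0], [0, 0, 0]],
    [1, [0.036, 0.2, 0], [0, 0, 0]],
    [1, [0.045, 0.25, 0], [0, 0, 0]],
    [1, [0.054, 0.3, 0], [0, 0, 0]],
    [1, [0.063, 0.35, 0], [0, 0, 0]],
    [1, [0.072, 0.4, 0], [0, 0, 0]],
    [1, [0.081, 0.45, 0], [0, 0, 0]],
    [1, [0.09, 0.5, 0], [0, 0, 0]],
    [1, [0.099, 0.55, 0], [0, 0, 0]],
    [1, [0.107, 0.59, 0], [0, 0, 0]]
  ]
}}

```text
time_s: 15.7
position: [399.7, -247.7, 63.9]
ee_rot: [-2.411, -2.013, -0.0]
contact_force: [0.8, -2.5, 1.1]
grip_width: 0.6
```

Call:
{"method": "servo_tool", "body": {
  "moves": [
    [1, [0.005, 0.03, 0], [0, 0, 0]],
    [1, [0.011, 0.06, 0], [0, 0, 0]],
    [1, [0.016, 0.09, 0], [0, 0, 0]],
    [1, [0.022, 0.12, 0], [0, 0, 0]],
    [1, [0.027, 0.15, 0], [0, 0, 0]],
    [1, [0.031, 0.17, 0], [0, 0, 0]],
    [1, [0.033, 0.18, 0], [0, 0, 0]],
    [1, [0.033, 0.18, 0], [0, 0, 0]]
  ]
}}

```text
time_s: 16.5
position: [402.7, -229.8, 63.9]
ee_rot: [-2.411, -2.013, 0.0]
contact_force: [-0.6, -0.5, -0.9]
grip_width: -0.0
```

Run:
```python
from h import *
st()
b=snap('top','pics/t8.png');a=snap('scene','pics/s8.png')
v=np.hstack([cv2.resize(x['frame'][c:c+165,y:y+150],None,fx=2.6,fy=2.6)[...,::-1] for x,y,c in((a,200,50),(b,330,200))]);cv2.imwrite('pics/c8.png',v)
```

```text
t 16.5 pos [ 402.7 -229.8   63.9] deck [  16.4 -366.2] Fdeck [-0.49 -0.57 -0.93] grip -0.0
x-axis yaw rel deck 90.04 z [-0.  0. -1.]
```

View pics/c8.png

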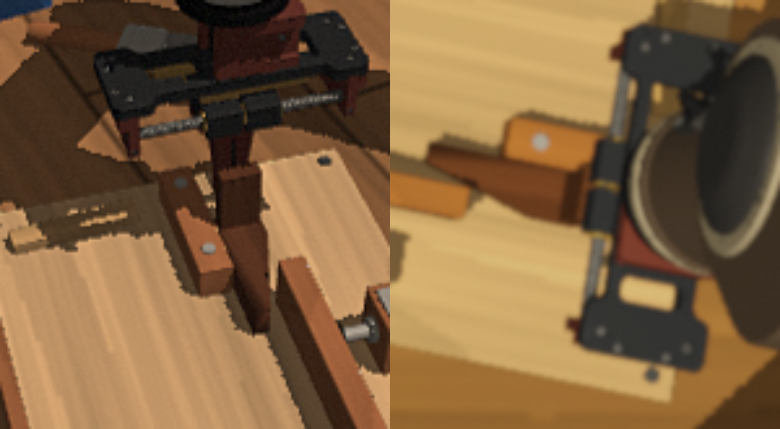

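The wedge is sliding along behind the bar's end with little gap left (right half, about 470,190). I'll take small steps from here.

Call:
{"method": "servo_tool", "body": {
  "moves": [
    [1, [0.002, 0.01, 0], [0, 0, 0]],
    [1, [0.004, 0.02, 0], [0, 0, 0]],
    [1, [0.005, 0.03, 0], [0, 0, 0]],
    [1, [0.007, 0.04, 0], [0, 0, 0]],
    [1, [0.009, 0.05, 0], [0, 0, 0]],
    [1, [0.009, 0.05, 0], [0, 0, 0]]
  ]
}}

```text
time_s: 17.2
position: [403.8, -224.9, 63.9]
ee_rot: [-2.411, -2.014, -0.0]
contact_force: [-0.7, -0.5, -0.7]
grip_width: 0.4
```

Call:
{"method": "servo_tool", "body": {
  "moves": [
    [1, [0.002, 0.01, 0], [0, 0, 0]],
    [1, [0.004, 0.02, 0], [0, 0, 0]],
    [1, [0.005, 0.03, 0], [0, 0, 0]],
    [1, [0.005, 0.03, 0], [0, 0, 0]]
  ]
}}

```text
time_s: 17.6
position: [404.5, -221.9, 64.0]
ee_rot: [2.411, 2.014, 0.0]
contact_force: [-0.5, -0.8, -0.6]
grip_width: 0.4
```

Call:
{"method": "servo_tool", "body": {
  "moves": [
    [1, [0.002, 0.01, 0], [0, 0, 0]],
    [1, [0.004, 0.02, 0], [0, 0, 0]],
    [1, [0.004, 0.02, 0], [0, 0, 0]]
  ]
}}

```text
time_s: 17.9
position: [404.8, -220.0, 64.0]
ee_rot: [2.411, 2.013, 0.0]
contact_force: [0.3, -0.3, -0.9]
grip_width: 0.4
```

Call:
{"method": "servo_tool", "body": {
  "moves": [
    [1, [0.002, 0.01, 0], [0, 0, 0]],
    [1, [0.004, 0.02, 0], [0, 0, 0]],
    [1, [0.004, 0.02, 0], [0, 0, 0]]
  ]
}}

```text
time_s: 18.2
position: [405.2, -218.0, 64.0]
ee_rot: [2.411, 2.014, 0.0]
contact_force: [-0.6, -0.5, 0.8]
grip_width: 0.2
```

Call:
{"method": "servo_tool", "body": {
  "moves": [
    [1, [0.002, 0.01, 0], [0, 0, 0]],
    [1, [0.004, 0.02, 0], [0, 0, 0]],
    [1, [0.004, 0.02, 0], [0, 0, 0]]
  ]
}}

```text
time_s: 18.5
position: [405.6, -216.0, 64.0]
ee_rot: [-2.411, -2.014, -0.0]
contact_force: [-0.4, -0.5, 0.4]
grip_width: 0.6
```

Call:
{"method": "servo_tool", "body": {
  "moves": [
    [1, [0.002, 0.01, 0], [0, 0, 0]],
    [1, [0.003, 0.015, 0], [0, 0, 0]],
    [1, [0.003, 0.015, 0], [0, 0, 0]]
  ]
}}

```text
time_s: 18.8
position: [405.9, -214.5, 64.0]
ee_rot: [-2.411, -2.014, -0.0]
contact_force: [-0.5, -1.1, 0.0]
grip_width: 0.5
```

Call:
{"method": "servo_tool", "body": {
  "moves": [
    [1, [0.002, 0.01, 0], [0, 0, 0]],
    [1, [0.003, 0.015, 0], [0, 0, 0]],
    [1, [0.003, 0.015, 0], [0, 0, 0]]
  ]
}}

```text
time_s: 19.1
position: [406.1, -213.6, 64.0]
ee_rot: [2.412, 2.013, -0.0]
contact_force: [-0.1, -3.8, 1.2]
grip_width: 0.3
```

Call:
{"method": "servo_tool", "body": {
  "moves": [
    [1, [0.002, 0.01, 0], [0, 0, 0]],
    [1, [0.003, 0.015, 0], [0, 0, 0]],
    [1, [0.003, 0.015, 0], [0, 0, 0]]
  ]
}}

```text
time_s: 19.4
position: [406.2, -212.9, 64.0]
ee_rot: [2.412, 2.011, -0.001]
contact_force: [-1.3, -7.9, -0.1]
grip_width: 0.8
```

Call:
{"method": "servo_tool", "body": {
  "moves": [
    [1, [0.002, 0.01, 0], [0, 0, 0]],
    [1, [0.003, 0.015, 0], [0, 0, 0]],
    [1, [0.003, 0.015, 0], [0, 0, 0]]
  ]
}}

```text
time_s: 19.7
position: [406.4, -212.4, 64.1]
ee_rot: [2.412, 2.01, -0.002]
contact_force: [-1.5, -10.3, -0.2]
grip_width: 0.5
```

Run:
```python
from h import *
st()
b=snap('top','pics/t9.png');a=snap('scene','pics/s9.png')
v=np.hstack([cv2.resize(x['frame'][c:c+165,y:y+150],None,fx=2.6,fy=2.6)[...,::-1] for x,y,c in((a,200,50),(b,330,200))]);cv2.imwrite('pics/c9.png',v)
```

```text
t 19.7 pos [ 406.4 -212.4   64.1] deck [  16.9 -348.5] Fdeck [  0.39 -10.41  -0.19] grip 0.5
x-axis yaw rel deck 89.9 z [ 0.    -0.002 -1.   ]
```

View pics/c9.png

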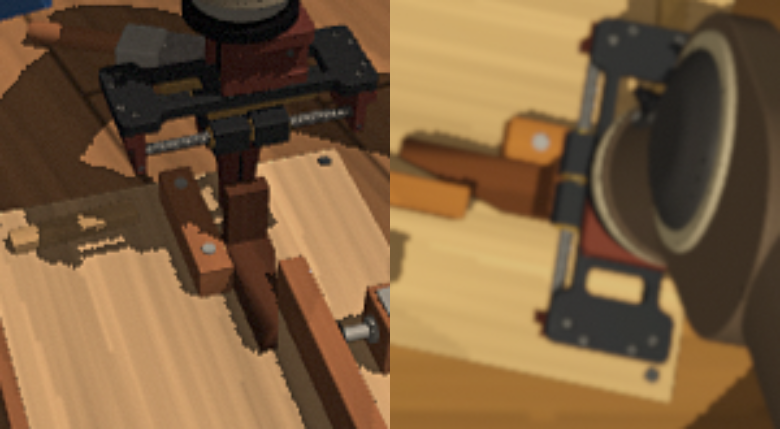

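The taper meets the bar's end where I predicted it would, at 10.4 N. Holding.

Call:
{"method": "servo_tool", "body": {
  "moves": [
    [1, [0, 0, 0], [0, 0, 0]],
    [1, [0, 0, 0], [0, 0, 0]],
    [1, [0, 0, 0], [0, 0, 0]]
  ]
}}

```text
time_s: 20.1
position: [406.4, -212.4, 64.1]
ee_rot: [2.412, 2.01, -0.002]
contact_force: [-1.9, -11.5, -0.2]
grip_width: 0.6
```

Call:
{"method": "servo_tool", "body": {
  "moves": [
    [1, [0, 0, 0], [0, 0, 0]],
    [1, [0, 0, 0], [0, 0, 0]],
    [1, [0, 0, 0], [0, 0, 0]]
  ]
}}

```text
time_s: 20.4
position: [406.3, -212.5, 64.1]
ee_rot: [2.412, 2.01, -0.002]
contact_force: [-2.9, -10.6, -1.0]
grip_width: 0.5
```

Call:
{"method": "servo_tool", "body": {
  "moves": [
    [1, [0, 0, 0], [0, 0, 0]],
    [1, [0, 0, 0], [0, 0, 0]],
    [1, [0, 0, 0], [0, 0, 0]]
  ]
}}

```text
time_s: 20.7
position: [406.3, -212.5, 64.1]
ee_rot: [2.412, 2.01, -0.002]
contact_force: [-1.5, -11.1, 0.2]
grip_width: 0.5
```

Call:
{"method": "servo_tool", "body": {
  "moves": [
    [1, [-0.005, -0.03, 0], [0, 0, 0]],
    [1, [-0.014, -0.08, 0], [0, 0, 0]],
    [1, [-0.04, -0.2, 0], [0, 0, 0]],
    [1, [-0.08, -0.45, 0], [0, 0, 0]],
    [1, [-0.15, -0.8, 0], [0, 0, 0]],
    [1, [-0.15, -0.8, 0.4], [0, 0, 0]],
    [1, [-0.15, -0.8, 0.8], [0, 0, 0]],
    [1, [-0.15, -0.8, 1], [0, 0, 0]],
    [1, [-0.15, -0.8, 1], [0, 0, 0]]
  ]
}}

```text
time_s: 21.6
position: [392.9, -291.6, 166.7]
ee_rot: [2.408, 2.009, 0.002]
contact_force: [-0.5, 0.1, -1.3]
grip_width: 0.2
```

Call:
{"method": "servo_tool", "body": {
  "moves": [
    [1, [-0.1, -0.4, 0], [0, 0, 0]],
    [1, [-0.2, -0.8, 0], [0, 0, 0]],
    [1, [-0.2, -0.8, 0], [0, 0, 0]],
    [1, [-0.2, -0.8, 0], [0, 0, 0]]
  ]
}}

```text
time_s: 22.0
position: [370.7, -370.5, 162.6]
ee_rot: [-2.412, -2.009, -0.0]
contact_force: [0.5, -0.4, -0.1]
grip_width: 0.2
```

Run:
```python
from h import *
st()
b=snap('top','pics/t10.png');a=snap('scene','pics/s10.png')
v=np.hstack([cv2.resize(x['frame'][c:c+165,y:y+150],None,fx=2.6,fy=2.6)[...,::-1] for x,y,c in((a,220,70),(b,310,190))]);cv2.imwrite('pics/c10.png',v)
```

```text
t 22.0 pos [ 370.7 -370.5  162.6] deck [  10.  -510.4] Fdeck [ 0.52 -0.35 -0.13] grip 0.2
x-axis yaw rel deck 89.9 z [-0.001  0.002 -1.   ]
```

View pics/c10.png

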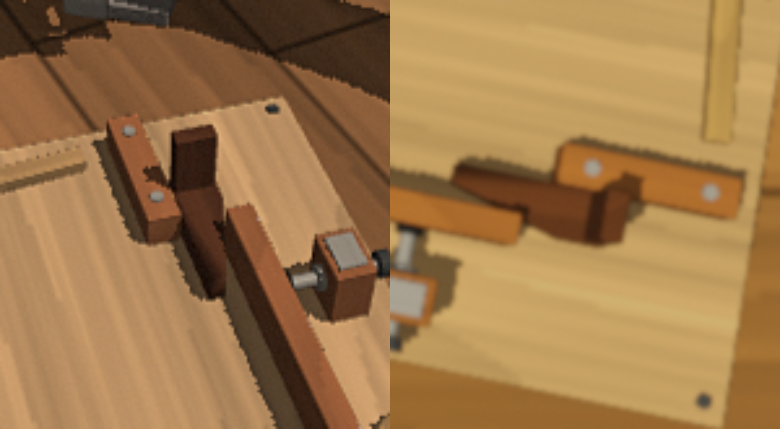

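View pics/t10.png

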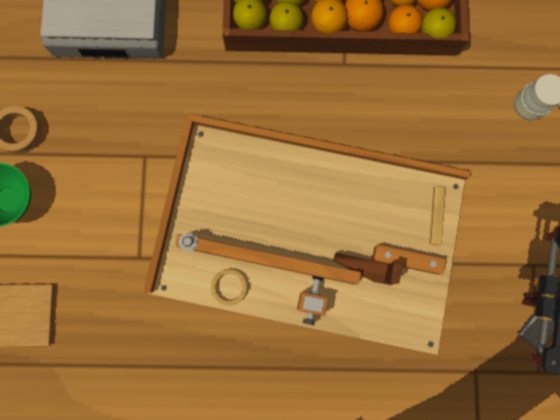

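The wedge is in behind the bar's end at about (360,268), the bar sits on the screw tip at (318,278), and the ring, strip and other items haven't moved. The arm is clear, so I'm handing in.

```bash
python3 -c "
from h import *
print(r.finish_job())"
```

```text
the job is handed in; nothing more can be done
None
```

The gate bar is on the stop with the wedge bolt pushed in tight behind its end, and I've handed the job in at about 22 s of the 61 s allowed.

- **Bar:** I swung it onto the screw's rubber tip and held it there for about 3 s. The push read 8–9 N for most of that and about 10 N (9–11) over the last second. I then backed off, and the bar stayed where it was.
- **Wedge:** I pushed it until the taper met the bar's end. It met 42–45 mm past that end, close to the 42 mm I had worked out beforehand. I held it at 10–12 N for about 1 s, then drew back.
- **Peak force:** early in the bar press, an upward drag of about 8 N on the finger came on top of a 10.3 N push. That made about 13 N in total for a moment, still under the limit, and I eased it off at once. The readings carry about 1 N of noise and come only at the end of each move, so a brief higher peak could have gone unseen.
- **Final check:** pictures after I let go show the bar still on the tip and the wedge still in place. The ring, strip and other items hadn't moved, and the arm was clear with no contact force. I judged that the load is held from the pictures and from how the force rose, not by testing it.
- **Disagreement:** the far fence corner was up to about 13 mm off when I located the deck. I may have used the wrong height for the fence. The other points agreed within about 5 mm, and contact came where expected.

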